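Stand the moulding offcuts in their stands

TASK

Put the three dark moulding offcuts away: stand each one on its long edge, upright, down on the floor of the pale one-slot stand cut to its own length (shortest in the shortest stand, longest in the longest). Leave the flat pale blocks, the jar and the tape measure where they are.

Things in the scene. Friction and masses are not known exactly. Their poses are not given: they have to be found in the camera images.
- short_stick: the shortest of three dark wooden lengths of flat moulding that stand on their long edge: 70 mm long, 18 mm thick, 60 mm high. Loose. Origin at the centre of its underside; x along its length, y across its thickness, z up. Either way round is the same.
- short_stand: the shortest of three pale wooden one-slot stands, fixed to the bench: outside 102 x 48 x 28 mm high, with one open-topped slot 86 mm long, 32 mm wide and 22 mm deep (walls 8 mm thick, slot floor 6 mm above the bench). Origin at the centre of its underside, below the slot's centre; x along the slot, y across it, z up.
- medium_stick: the middle-length of three dark wooden lengths of flat moulding that stand on their long edge: 100 mm long, 18 mm thick, 60 mm high. Loose. Origin at the centre of its underside; x along its length, y across its thickness, z up. Either way round is the same.
- medium_stand: the middle-length of three pale wooden one-slot stands, fixed to the bench: outside 132 x 48 x 28 mm high, with one open-topped slot 116 mm long, 32 mm wide and 22 mm deep (walls 8 mm thick, slot floor 6 mm above the bench). Origin at the centre of its underside, below the slot's centre; x along the slot, y across it, z up.
- long_stick: the longest of three dark wooden lengths of flat moulding that stand on their long edge: 130 mm long, 18 mm thick, 60 mm high. Loose. Origin at the centre of its underside; x along its length, y across its thickness, z up. Either way round is the same.
- long_stand: the longest of three pale wooden one-slot stands, fixed to the bench: outside 162 x 48 x 28 mm high, with one open-topped slot 146 mm long, 32 mm wide and 22 mm deep (walls 8 mm thick, slot floor 6 mm above the bench). Origin at the centre of its underside, below the slot's centre; x along the slot, y across it, z up.
- flat_block_a: one of two pale wooden blocks lying flat, 120 x 38 x 14 mm; not a stick, leave it. Loose. Origin at the centre of its underside, y along its length, z up.
- flat_block_b: the other pale wooden block lying flat, 120 x 38 x 14 mm; leave it. Loose. Origin at the centre of its underside, y along its length, z up.
- jar: amber jar with a black lid, 39 mm across, 83 mm high, upright at the back of the work area, just in front of a solid wall cabinet with a hanging lamp lead that overhangs the bench beyond x = 0.55 m from 0.46 m up (keep wrist and elbow clear of it); leave the jar. Loose. Origin at the centre of its underside.
- tape_measure: yellow pocket tape measure, 30 x 70 x 54 mm high, at the back; leave it. Loose. Origin at the centre of its underside, y along its 70 mm.

How it is judged:
At the end, for the whole second after the job is handed in: Each offcut stands in the stand of its own length: its centre within 12 mm along and 11 mm across the slot of the slot's centre, its underside less than 10 mm above the bench (resting on the slot floor), upright within 0.15 rad, along the slot within 0.4 rad, and at rest (x of short_stick in the frame of short_stand between -0.012 and 0.012 m and y of short_stick in the frame of short_stand between -0.011 and 0.011 m and z of short_stick in the frame of short_stand below 0.01 m and angle between each of short_stick, medium_stick, long_stick's own z axis and vertical below 0.15 rad and angle between the x axis of short_stick and the x axis of short_stand, either way round below 0.4 rad and linear speed of each of short_stick, medium_stick, long_stick below 0.02 m/s and angular speed of each of short_stick, medium_stick, long_stick below 0.2 rad/s and x of medium_stick in the frame of medium_stand between -0.012 and 0.012 m and y of medium_stick in the frame of medium_stand between -0.011 and 0.011 m and z of medium_stick in the frame of medium_stand below 0.01 m and angle between the x axis of medium_stick and the x axis of medium_stand, either way round below 0.4 rad and x of long_stick in the frame of long_stand between -0.012 and 0.012 m and y of long_stick in the frame of long_stand between -0.011 and 0.011 m and z of long_stick in the frame of long_stand below 0.01 m and angle between the x axis of long_stick and the x axis of long_stand, either way round below 0.4 rad); the robot touches nothing.
It fails at once if the flat block a is shifted by more than 25 mm (distance of flat_block_a from where it was at the start of the episode above 0.025 m).
It fails at once if the flat block b is shifted by more than 25 mm (distance of flat_block_b from where it was at the start of the episode above 0.025 m).
It fails at once if the jar is shifted by more than 25 mm (distance of jar from where it was at the start of the episode above 0.025 m).
It fails at once if the tape measure is shifted by more than 25 mm (distance of tape_measure from where it was at the start of the episode above 0.025 m).
It also fails if it takes over 93 s, if anything falls off the work surface, if the arm or the gripper's body presses on something with over 40 N, if the wrist force passes 120 N, or if a joint passes its speed limit or range.

ROBOT

A 6-joint arm with a two-finger parallel gripper is mounted at the origin on the work surface; the furniture and walls round the work are solid. World frame = base frame: x ahead of the robot, y to its left, z up, the work surface at z = 0. Lengths are in m, angles in rad, forces in N, time in s.
With the tool pointing down it reaches from about 0.35 to 0.875 m from the base axis. Payload 4.2 kg.
Tool frame: the origin (TCP) lies on the mounting face of the last link; the fingertips stand 182 mm ahead of it and the grasp point (between the pads) lies 164 mm ahead of it (manip.tips_ahead is the distance from the TCP to the fingertips, in m); z points along the fingers, y is the line along which they close (so a half turn about z gives the same grasp; the last joint's range is limited). The gripper opens to 87 mm and grips with 3 to 60 N. Pads are 19 mm wide; open, the fingers measure 117 mm over their backs; the gripper's body (75 mm by 190 mm) begins 51 mm behind the grasp point.
Start: joints at [-0.91, 0.385, 0.008, 0, -1.194, -0.259], TCP at [0.244, -0.575, 0.405] pointing down, gripper open.
Joint ranges: [-3.14, 3.14], [-1.21, 2.06], [-1.07, 1.41], [-3.16, 2.05], [-2.99, -0.16], [-3.1, 3.1]. Speed limits (rad/s): [2.79, 2.79, 3.14, 3.14, 3.14, 3.14].

INTERFACE

Orientations are given as a 3x3 rotation matrix whose columns are the frame's x, y, z axes.
In Python, from station import manip, read_camera, calibration, workorder gives the robot as it stands.
- The arm moves only by the tool send_rows, never from a script. Its arguments are lists of equal length, an entry for each row: "jaw": the gripper command: -1 is fully open, 1 is shut, values between are in proportion; "slide": the shift along the tool's x, y, z in units of 0.12 m (1.0 is 0.12 m), a list of three; "delta_rot": the turn, a rotation vector about the tool's x, y, z in units of 2 pi rad (1.0 is 2 pi rad), a list of three. In form: {"jaw": [jaw, ...], "slide": [[tx, ty, tz], ...], "delta_rot": [[ax, ay, az], ...]}. A call has 1 to 20 rows; each row is the pose to reach, as a shift and turn from the pose commanded when the call began, along the tool's axes at that moment, turning the shorter way round; what a row does not reach only later rows make up. A row lasts 1/12 s, in which the tool goes at most 41.7 mm and 7.16 degrees, less where a joint would pass 70% of its speed; a pose out of reach is approached as far as the arm can. A call with a number of a shift or a turn outside -1 to 1 is refused whole. A call with a gripper value outside its range is refused whole. The fingers move at their own pace and stop on an object; "grip_force" is the grip in N (left out, the last holds). Time passes only in rows, so rows that repeat a pose let the fingers close. It gives the time, the measured TCP pose, the force, the opening and the grip force at its end, in the units of the state.
- manip.get_obs(): the state, without advancing time (a new reading comes with each control period).
- read_camera(name): name is "scene" or "top" or "wrist"; returns the picture (400x640x3 uint8, blue, green, red); there is no depth.
- calibration(name): a dict with "K" (3x3 intrinsics, pixels), "R" (3x3) and "t" (3): a world point X has camera coordinates R X + t; the wrist camera has in their place "T_tool_cam" (4x4, takes a point from camera to tool coordinates, whose origin is the TCP and whose axes are the flange's). Camera axes: x right, y down, z forward; pixel columns grow to the right and rows downward; lengths in m; the calibration is good to about 2 mm. The wrist camera is an equidistant fisheye: a pixel r from the principal point sees the ray r / f radians off the axis. A picture is of the moment at which its call begins: read the wrist's pose just before it. calibration takes no time and is no camera call.
- workorder.close_job(): hands the job in; it is judged then, once.
The state is a dict: "t": time; "joints": joint angles; "dq": joint speeds; "tau": joint torques, N m; "position": TCP position; "ee_rot": TCP orientation; "force": force on the tool from outside, world axes, zero at the start; "torque": the same for the moment, N m; "width": finger opening in m; "grip_force": force on a finger pad.
Only numpy, scipy, OpenCV 4.12 (cv2) and the standard library are available. Lean on these libraries where they do the work, as an engineer would, in place of code of your own. Each camera call takes 0.05 s, during which the arm holds its last target. There are 200 camera calls.

## Working session

There is one attempt and no reset: what is moved stays moved. The work goes in short steps, Python scripts to look and compute and a tool call to move; the robot and the scene stay as the last step left them, time stands still between calls to the robot, and variables do not carry over. Pictures are saved under pics/ and viewed, at most 14 in all, crops included, and the job is handed in when it is done.

Besides the shell and the picture viewer there is one more tool, called after "Emit:" as name(argument=value, ...) on one line, values as JSON. send_rows: Moves the arm, as the interface text tells. Shifts and turns lie within -1 to 1; 1 stands for 0.12 m of shift or 2 pi rad of turn. Its arguments: {"type":"object","properties":{"jaw":{"type":"array"},"slide":{"type":"array"},"delta_rot":{"type":"array"},"grip_force":{"type":"number"}},"required":["jaw","slide","delta_rot"]}

```bash
mkdir -p pics; ls
python3 - <<'E'
from station import manip, read_camera, calibration
import cv2
o=manip.get_obs();print(o['t'],o['position'],o['ee_rot'],o['width'])
for n in('top','scene','wrist'):
    cv2.imwrite(f'pics/{n}0.png',read_camera(n));print(n,calibration(n))
E
```

```text
pics
0.0 [ 0.24436457 -0.57500191  0.40365161] [[-9.20434258e-01 -3.90896165e-01 -9.82736401e-04]
 [-3.90897383e-01  9.20432059e-01  2.01508376e-03]
 [ 1.16853576e-04  2.23890121e-03 -9.99997487e-01]] 0.08689319927026269
top {'K': array([[511.33165761,   0.        , 319.37576004],
       [  0.        , 511.33165761, 209.04000247],
       [  0.        ,   0.        ,   1.        ]]), 'R': array([[ 0.00308336, -0.99970955, -0.0239019 ],
       [-0.99673767, -0.00114472, -0.08070139],
       [ 0.08065059,  0.02407276, -0.9964517 ]]), 't': array([0.01337515, 0.49135257, 1.48106673])}
scene {'K': array([[519.06731165,   0.        , 320.40525159],
       [  0.        , 519.06731165, 201.32736642],
       [  0.        ,   0.        ,   1.        ]]), 'R': array([[-0.59811935, -0.80131005,  0.01246762],
       [-0.6020027 ,  0.43897303, -0.66700482],
       [ 0.52900472, -0.40645404, -0.74494907]]), 't': array([0.28858084, 0.34704001, 1.05967458])}
wrist {'K': array([[309.70691629,   0.        , 320.65697351],
       [  0.        , 309.70691629, 198.94079707],
       [  0.        ,   0.        ,   1.        ]]), 'T_tool_cam': array([[ 2.85119901e-04, -9.60166798e-01, -2.79427340e-01,
         7.65519791e-02],
       [ 9.99999916e-01,  3.56489365e-04, -2.04594778e-04,
         7.72278260e-04],
       [ 2.96057988e-04, -2.79427258e-01,  9.60166819e-01,
         2.09105969e-02],
       [ 0.00000000e+00,  0.00000000e+00,  0.00000000e+00,
         1.00000000e+00]])}
```

View pics/top0.png

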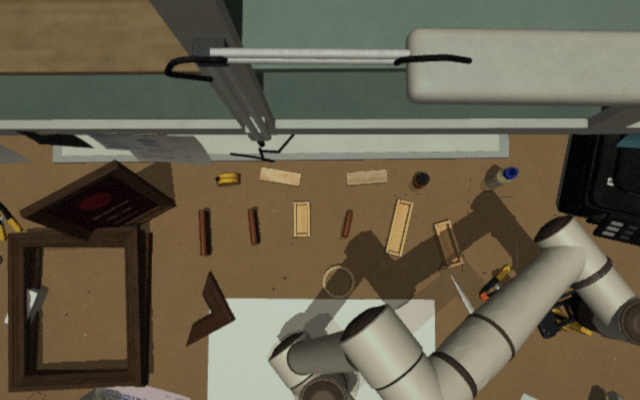

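View pics/scene0.png

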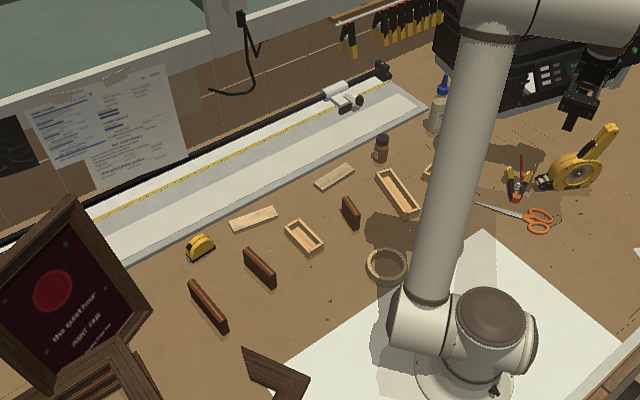

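```bash
python3 - <<'E'
import cv2
im=cv2.imread('pics/top0.png')
c=im[190:280,190:480];cv2.imwrite('pics/z.png',cv2.resize(c,(797,int(90*797/290)),interpolation=cv2.INTER_CUBIC))
E
cat > h.py <<'E'
import numpy as np,cv2
from station import manip, read_camera, calibration
def ray(name,px,z,obs=None):
    "pixel(s) -> world points on the plane of height z"
    c=calibration(name);K=c['K'];px=np.atleast_2d(np.float64(px))
    d=(px-K[:2,2])/K[0,0]
    if name=='wrist':
        r=np.linalg.norm(d,axis=1,keepdims=True)
        v=np.hstack([d/np.maximum(r,1e-9)*np.sin(r),np.cos(r)])
        T=c['T_tool_cam'];R=np.array(obs['ee_rot']);o=R@T[:3,3]+obs['position'];v=v@(R@T[:3,:3]).T
    else:
        v=np.hstack([d,np.ones((len(d),1))])@c['R'];o=-c['R'].T@c['t']
    return o+v*((z-o[2])/v[:,2:])
E
python3 -c "
from h import *
c=calibration('top');print(-c['R'].T@c['t'])
S=797/290
"
```

```text
[ 0.37025948 -0.02171964  1.51578398]
```

View pics/z.png

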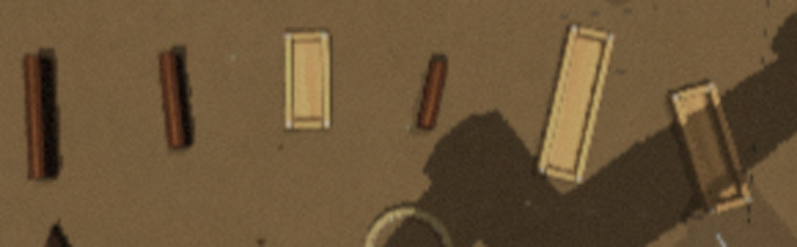

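Run:
```python
from h import *
s=797/290
P=dict(long=([(33,54),(40,179)],.06),med=([(170,52),(181,148)],.06),short=([(438,57),(426,128)],.06),
S_short=([(307,31),(308,129)],.028),S_long=([(591.5,31),(560.5,177)],.028),S_med=([(691.5,88),(730,206)],.028))
for k,(p,z) in P.items():
    w=ray('top',(np.array(p)+.5)/s-.5+[190,190],z)[:,:2];d=w[0]-w[1]
    print(k,w.mean(0).round(4),'len',np.hypot(*d).round(4),'ang deg',np.degrees(np.arctan2(d[1],d[0])).round(1))
```

```text
long [0.4218 0.3466] len 0.1305 ang deg 4.5
med [0.4392 0.2015] len 0.1007 ang deg 7.3
short [ 0.4474 -0.065 ] len 0.0747 ang deg -9.6
S_short [0.4622 0.0661] len 0.1042 ang deg 0.9
S_long [ 0.4375 -0.2178] len 0.1579 ang deg -12.5
S_med [ 0.3925 -0.3583] len 0.1293 ang deg 17.1
```

```bash
cat >> h.py <<'E'
from scipy.spatial.transform import Rotation as Ro
def go(x,y,z,yaw):
    "numbers for send_rows from the measured pose to a tool-down pose, tool x at yaw deg"
    o=manip.get_obs();R=np.array(o['ee_rot']);a=np.radians(yaw);c,s=np.cos(a),np.sin(a)
    Rt=np.array([[c,s,0],[s,-c,0],[0,0,-1]])
    print('t',round(o['t'],2),'pos',np.round(o['position'],4),'width',round(o['width'],4))
    print('slide',(R.T@(np.array([x,y,z])-o['position'])/.12).round(3),'rot',(Ro.from_matrix(R.T@Rt).as_rotvec()/2/np.pi).round(4))
E
python3 -c "
from h import *
go(.447,-.065,.32,180)"
```

```text
t 0.15 pos [ 0.2444 -0.5751  0.4039] width 0.0872
slide [-3.216  3.251  0.704] rot [ 0.0003 -0.0001  0.0639]
```

Emit:
send_rows(jaw=[-1,-1,-1,-1,-1], slide=[[0,0,0.1],[0,0,0.1],[0,0,0.1],[0,0,0.1],[0,0,0.1]], delta_rot=[[0,0,0.064],[0,0,0.064],[0,0,0.064],[0,0,0.064],[0,0,0.064]])

```text
t: 0.57
position: [0.2444, -0.5751, 0.3922]
ee_rot: [[-1.0, 0.001, -0.001], [0.001, 1.0, 0.001], [0.001, 0.001, -1.0]]
force: [-0.9, 0.0, 0.3]
width: 0.0869
grip_force: 0.0
```

Emit:
send_rows(jaw=[-1,-1,-1,-1], slide=[[-0.34,0.85,0.12],[-0.34,0.85,0.12],[-0.34,0.85,0.12],[-0.34,0.85,0.12]], delta_rot=[[0,0,0],[0,0,0],[0,0,0],[0,0,0]])

```text
t: 0.9
position: [0.2859, -0.4695, 0.3776]
ee_rot: [[-1.0, -0.004, -0.001], [-0.004, 1.0, 0.003], [0.001, 0.003, -1.0]]
force: [-0.6, 0.7, 0.3]
width: 0.0868
grip_force: 0.0
```

Emit:
send_rows(jaw=[-1,-1,-1,-1], slide=[[-0.34,0.85,0.12],[-0.34,0.85,0.12],[-0.34,0.85,0.12],[-0.34,0.85,0.12]], delta_rot=[[0,0,0],[0,0,0],[0,0,0],[0,0,0]])

```text
t: 1.23
position: [0.3266, -0.3681, 0.3634]
ee_rot: [[-1.0, -0.004, -0.001], [-0.004, 1.0, 0.002], [0.001, 0.002, -1.0]]
force: [0.4, 0.3, -1.0]
width: 0.0871
grip_force: 0.0
```

Emit:
send_rows(jaw=[-1,-1,-1,-1], slide=[[-0.34,0.85,0.12],[-0.34,0.85,0.12],[-0.34,0.85,0.12],[-0.34,0.85,0.12]], delta_rot=[[0,0,0],[0,0,0],[0,0,0],[0,0,0]])

```text
t: 1.57
position: [0.3678, -0.2667, 0.3492]
ee_rot: [[-1.0, -0.005, -0.0], [-0.005, 1.0, 0.001], [0.0, 0.001, -1.0]]
force: [0.3, 0.4, -0.5]
width: 0.0868
grip_force: 0.0
```

```bash
python3 -c "
from h import *
go(.447,-.065,.32,180)
o=manip.get_obs();np.save('o1.npy',o,allow_pickle=True);cv2.imwrite('pics/w1.png',read_camera('wrist'))"
```

```text
t 1.57 pos [ 0.3678 -0.2667  0.3492] width 0.0868
slide [-0.668  1.677  0.245] rot [ 0.0001 -0.      0.0007]
```

View pics/w1.png

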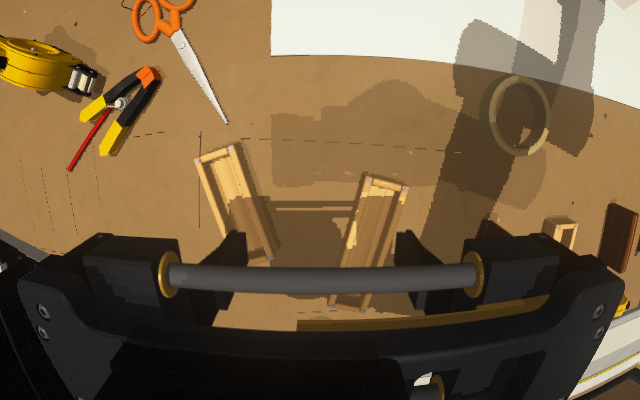

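Emit:
send_rows(jaw=[-1,-1,-1,-1], slide=[[-0.33,0.83,0.12],[-0.33,0.83,0.12],[-0.33,0.83,0.12],[-0.33,0.83,0.12]], delta_rot=[[0,0,0],[0,0,0],[0,0,0],[0,0,0]])

```text
t: 1.95
position: [0.4079, -0.1681, 0.335]
ee_rot: [[-1.0, -0.003, 0.001], [-0.003, 1.0, -0.0], [-0.001, -0.0, -1.0]]
force: [-0.4, -0.7, 0.7]
width: 0.0872
grip_force: 0.0
```

Emit:
send_rows(jaw=[-1,-1,-1,-1,-1,-1], slide=[[-0.33,0.84,0.12],[-0.33,0.84,0.12],[-0.33,0.84,0.12],[-0.33,0.84,0.12],[-0.33,0.84,0.12],[-0.33,0.84,0.12]], delta_rot=[[0,0,0.001],[0,0,0.001],[0,0,0.001],[0,0,0.001],[0,0,0.001],[0,0,0.001]])

```text
t: 2.45
position: [0.4463, -0.0698, 0.3208]
ee_rot: [[-1.0, 0.007, -0.0], [0.007, 1.0, -0.0], [0.0, -0.0, -1.0]]
force: [-0.4, -0.5, 0.1]
width: 0.087
grip_force: 0.0
```

```bash
python3 -c "
from h import *
go(.447,-.065,.212,170.4)
o=manip.get_obs();np.save('o2.npy',o,allow_pickle=True);cv2.imwrite('pics/w2.png',read_camera('wrist'))"
```

```text
t 2.45 pos [ 0.4463 -0.0698  0.3208] width 0.087
slide [-0.006  0.041  0.907] rot [-0.     -0.      0.0255]
```

View pics/w2.png

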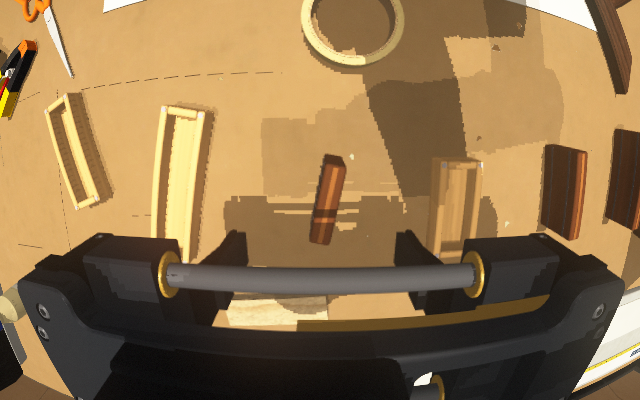

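```bash
python3 -c "
from h import *
o1=np.load('o1.npy',allow_pickle=True).item();o2=np.load('o2.npy',allow_pickle=True).item()
def e(c,a,h): 
    a=np.radians(a);d=h*np.array([np.cos(a),np.sin(a)]);return (np.array(c)-d).round(4),(np.array(c)+d).round(4)
print('short',ray('wrist',[(332,166),(319,243)],.06,o2).round(4)[:,:2],e((.4474,-.065),-9.6,.035))
print('Smed',ray('wrist',[(214,152)],.028,o1).round(4),ray('wrist',[(61,99),(88,204)],.028,o2).round(4)[:,:2],e((.3925,-.3583),17.1,.066))
print('Slong',ray('wrist',[(386,181)],.028,o1).round(4),ray('wrist',[(182,109)],.028,o2).round(4),e((.4375,-.2178),-12.5,.081))
print('Sshort',ray('wrist',[(457,160)],.028,o2).round(4),e((.4622,.0661),.9,.051))
"
```

```text
short [[ 0.4123 -0.06  ]
 [ 0.478  -0.0708]] (array([ 0.4129, -0.0592]), array([ 0.4819, -0.0708]))
Smed [[ 0.3292 -0.374   0.028 ]] [[ 0.3288 -0.362 ]
 [ 0.4527 -0.3355]] (array([ 0.3294, -0.3777]), array([ 0.4556, -0.3389]))
Slong [[ 0.3591 -0.1999  0.028 ]] [[ 0.3609 -0.197   0.028 ]] (array([ 0.3584, -0.2003]), array([ 0.5166, -0.2353]))
Sshort [[0.411  0.0601 0.028 ]] (array([0.4112, 0.0653]), array([0.5132, 0.0669]))
```

Emit:
send_rows(jaw=[-1,-1,-1,-1,-1,-1,-1,-1,-1,-1], slide=[[0,0.04,0.2],[0,0.04,0.35],[0,0.04,0.5],[0,0.04,0.65],[0,0.04,0.8],[0,0.04,0.9],[0,0.04,0.9],[0,0.04,0.9],[0,0.04,0.9],[0,0.04,0.9]], delta_rot=[[0,0,0.0255],[0,0,0.0255],[0,0,0.0255],[0,0,0.0255],[0,0,0.0255],[0,0,0.0255],[0,0,0.0255],[0,0,0.0255],[0,0,0.0255],[0,0,0.0255]])

```text
t: 3.33
position: [0.4466, -0.0644, 0.2138]
ee_rot: [[-0.986, 0.167, 0.002], [0.167, 0.986, 0.0], [-0.002, 0.001, -1.0]]
force: [0.5, -0.3, 0.7]
width: 0.0868
grip_force: 0.0
```

Emit:
send_rows(jaw=[1,1,1,1,1,1,1,1,1,1,1,1], slide=[[0,0,0],[0,0,0],[0,0,0],[0,0,0],[0,0,0],[0,0,0],[0,0,0],[0,0,0],[0,0,0],[0,0,0],[0,0,0],[0,0,0]], delta_rot=[[0,0,0],[0,0,0],[0,0,0],[0,0,0],[0,0,0],[0,0,0],[0,0,0],[0,0,0],[0,0,0],[0,0,0],[0,0,0],[0,0,0]], grip_force=25)

```text
t: 4.33
position: [0.4462, -0.0641, 0.2128]
ee_rot: [[-0.986, 0.166, -0.0], [0.166, 0.986, -0.0], [0.0, -0.0, -1.0]]
force: [-0.9, -0.3, -0.4]
width: 0.0179
grip_force: 25.0
```

```bash
python3 -c "
from h import *
go(.4622,.0661,.32,180.9)"
```

```text
t 4.33 pos [ 0.4462 -0.0641  0.2128] width 0.0179
slide [ 0.049  1.092 -0.894] rot [-0.    -0.    -0.029]
```

Emit:
send_rows(jaw=[1,1,1,1,1,1,1], slide=[[0,0,-0.2],[0,0,-0.45],[0,0,-0.7],[0,0,-0.89],[0,0,-0.89],[0,0,-0.89],[0,0,-0.89]], delta_rot=[[0,0,0],[0,0,0],[0,0,-0.01],[0,0,-0.0285],[0,0,-0.0285],[0,0,-0.0285],[0,0,-0.0285]])

```text
t: 4.92
position: [0.4455, -0.0641, 0.3185]
ee_rot: [[-1.0, -0.01, -0.002], [-0.01, 1.0, 0.0], [0.002, 0.0, -1.0]]
force: [0.2, -0.2, -2.1]
width: 0.0177
grip_force: 24.9
```

Emit:
send_rows(jaw=[1,1,1,1,1,1,1], slide=[[-0.05,0.3,0],[-0.08,0.6,0],[-0.1,0.7,0],[-0.1,0.7,0],[-0.1,0.7,0],[-0.1,0.7,0],[-0.1,0.7,0]], delta_rot=[[0,0,0],[0,0,0],[0,0,0],[0,0,0],[0,0,0],[0,0,0],[0,0,0]])

```text
t: 5.5
position: [0.4568, 0.0193, 0.3189]
ee_rot: [[-1.0, -0.011, -0.002], [-0.011, 1.0, -0.001], [0.002, -0.001, -1.0]]
force: [-0.1, 0.4, -0.6]
width: 0.0179
grip_force: 24.9
```

```bash
python3 -c "
from h import *
go(.4622,.0661,.32,180.9)
o=manip.get_obs();np.save('o3.npy',o,allow_pickle=True);im=read_camera('wrist');cv2.imwrite('pics/w3.png',im[100:350,220:620])"
```

```text
t 5.5 pos [0.4568 0.0193 0.3189] width 0.0179
slide [-0.049  0.39  -0.01 ] rot [-0.0001 -0.0003 -0.0008]
```

View pics/w3.png

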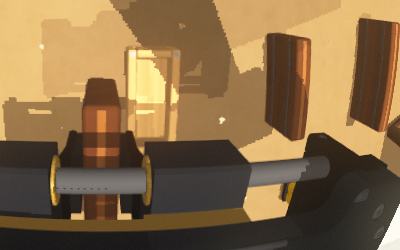

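```bash
python3 -c "
from h import *
o=np.load('o3.npy',allow_pickle=True).item()
p=ray('wrist',[(344,148),(400,146)],.028,o);print(p,p.mean(0))"
```

```text
[[0.41138889 0.03975679 0.028     ]
 [0.40809916 0.09004583 0.028     ]] [0.40974402 0.06490131 0.028     ]
```

Emit:
send_rows(jaw=[1,1,1,1,1,1,1,1,1,1,1,1,1], slide=[[-0.04,0.2,0],[-0.04,0.385,0],[-0.04,0.385,0],[-0.04,0.385,0],[-0.04,0.385,0.2],[-0.04,0.385,0.4],[-0.04,0.385,0.55],[-0.04,0.385,0.65],[-0.04,0.385,0.72],[-0.04,0.385,0.78],[-0.04,0.385,0.825],[-0.04,0.385,0.825],[-0.04,0.385,0.825]], delta_rot=[[0,0,0],[0,0,0],[0,0,0],[0,0,0],[0,0,0],[0,0,0],[0,0,0],[0,0,0],[0,0,0],[0,0,0],[0,0,0],[0,0,0],[0,0,0]])

```text
t: 6.63
position: [0.4616, 0.0662, 0.2208]
ee_rot: [[-1.0, -0.012, 0.0], [-0.012, 1.0, 0.0], [-0.0, 0.0, -1.0]]
force: [-0.1, 0.5, -1.3]
width: 0.018
grip_force: 24.9
```

```bash
python3 -c "
from h import *
go(.4612,.0655,.2188,180.9)
im=read_camera('scene');cv2.imwrite('pics/s1.png',cv2.resize(im[180:340,170:410],(720,480)))"
```

```text
t 6.63 pos [0.4616 0.0662 0.2208] width 0.018
slide [ 0.004 -0.006  0.016] rot [ 0.      0.0001 -0.0006]
```

View pics/s1.png

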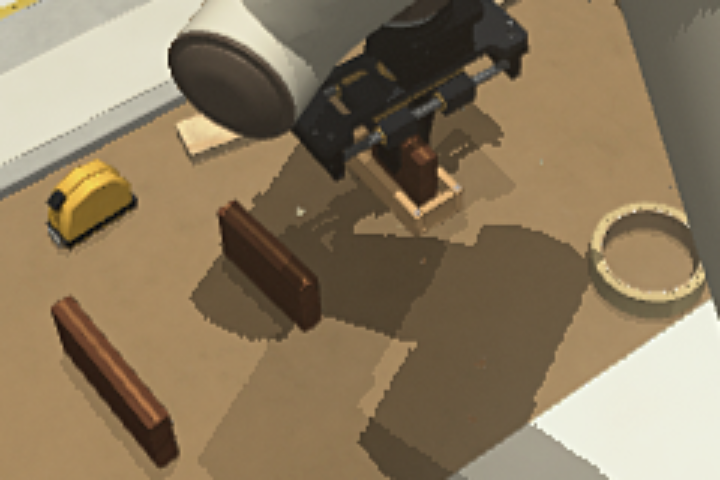

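Emit:
send_rows(jaw=[1,1,-1,-1,-1,-1,-1,-1], slide=[[0,0,0.012],[0,0,0.012],[0,0,0.012],[0,0,0.012],[0,0,0.012],[0,0,0.012],[0,0,0.012],[0,0,0.012]], delta_rot=[[0,0,0],[0,0,0],[0,0,0],[0,0,0],[0,0,0],[0,0,0],[0,0,0],[0,0,0]])

```text
t: 7.35
position: [0.4615, 0.0663, 0.2192]
ee_rot: [[-1.0, -0.012, 0.0], [-0.012, 1.0, 0.0], [-0.0, 0.0, -1.0]]
force: [0.2, -0.4, -0.7]
width: 0.0498
grip_force: 0.0
```

Emit:
send_rows(jaw=[-1,-1,-1,-1,-1,-1], slide=[[0,0,-0.2],[0,0,-0.5],[0,0,-0.8],[0,0,-0.85],[0,0,-0.85],[0,0,-0.85]], delta_rot=[[0,0,0],[0,0,0],[0,0,0],[0,0,0],[0,0,0],[0,0,0]])

```text
t: 7.85
position: [0.461, 0.0662, 0.321]
ee_rot: [[-1.0, -0.012, 0.0], [-0.012, 1.0, 0.001], [-0.0, 0.001, -1.0]]
force: [-0.7, -0.0, -0.5]
width: 0.085
grip_force: 0.0
```

Emit:
send_rows(jaw=[-1,-1,-1,-1], slide=[[0.09,0.8,0],[0.09,0.8,0],[0.09,0.8,0],[0.09,0.8,0]], delta_rot=[[0,0,0],[0,0,0],[0,0,0],[0,0,0]])

```text
t: 8.18
position: [0.4491, 0.1645, 0.3192]
ee_rot: [[-1.0, -0.016, -0.003], [-0.016, 1.0, -0.002], [0.003, -0.002, -1.0]]
force: [-0.7, 0.1, -0.5]
width: 0.087
grip_force: 0.0
```

Emit:
send_rows(jaw=[-1,-1,-1,-1,-1,-1], slide=[[0.08,0.33,0],[0.08,0.33,0],[0.08,0.33,0],[0.08,0.33,0],[0.08,0.33,0],[0.08,0.33,0]], delta_rot=[[0,0,-0.018],[0,0,-0.018],[0,0,-0.018],[0,0,-0.018],[0,0,-0.018],[0,0,-0.018]])

```text
t: 8.68
position: [0.4394, 0.2006, 0.3206]
ee_rot: [[-0.992, -0.123, -0.001], [-0.123, 0.992, -0.001], [0.001, -0.001, -1.0]]
force: [0.5, 0.7, -0.2]
width: 0.0869
grip_force: 0.0
```

```bash
python3 -c "
from h import *
go(.4392,.2015,.2125,187.3)
o=manip.get_obs();np.save('o4.npy',o,allow_pickle=True);im=read_camera('wrist');cv2.imwrite('pics/w4.png',im[:320])"
```

```text
t 8.68 pos [0.4394 0.2006 0.3206] width 0.0869
slide [0.    0.008 0.901] rot [-0.0001 -0.0002 -0.0006]
```

View pics/w4.png

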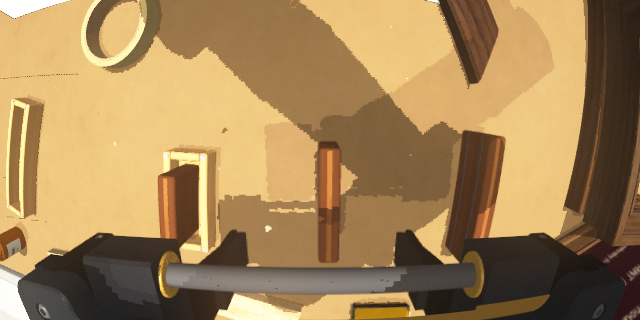

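```bash
python3 -c "
from h import *
o=np.load('o4.npy',allow_pickle=True).item()
p=ray('wrist',[(329,151),(328,262)],.06,o);print(p,p.mean(0))"
```

```text
[[0.39284057 0.20189046 0.06      ]
 [0.48803866 0.21363245 0.06      ]] [0.44043961 0.20776145 0.06      ]
```

Emit:
send_rows(jaw=[-1,-1,-1,-1,-1,-1,-1,-1], slide=[[0,0.037,0.1],[0,0.037,0.3],[0,0.037,0.5],[0,0.037,0.7],[0,0.037,0.85],[0,0.037,0.9],[0,0.037,0.9],[0,0.037,0.9]], delta_rot=[[0,0,0],[0,0,0],[0,0,0],[0,0,0],[0,0,0],[0,0,0],[0,0,0],[0,0,0]])

```text
t: 9.4
position: [0.4393, 0.206, 0.2136]
ee_rot: [[-0.992, -0.125, 0.001], [-0.125, 0.992, 0.0], [-0.001, 0.0, -1.0]]
force: [0.8, -0.5, 0.2]
width: 0.0875
grip_force: 0.0
```

Emit:
send_rows(jaw=[1,1,1,1,1,1,1,1,1,1,1,1], slide=[[0,0,0],[0,0,0],[0,0,0],[0,0,0],[0,0,0],[0,0,0],[0,0,0],[0,0,0],[0,0,0],[0,0,0],[0,0,0],[0,0,0]], delta_rot=[[0,0,0],[0,0,0],[0,0,0],[0,0,0],[0,0,0],[0,0,0],[0,0,0],[0,0,0],[0,0,0],[0,0,0],[0,0,0],[0,0,0]])

```text
t: 10.4
position: [0.4388, 0.2061, 0.213]
ee_rot: [[-0.992, -0.125, -0.0], [-0.125, 0.992, 0.0], [0.0, 0.0, -1.0]]
force: [0.5, -0.3, 0.7]
width: 0.0175
grip_force: 25.0
```

Emit:
send_rows(jaw=[1,1,1,1,1,1,1], slide=[[0,0,-0.2],[0,0,-0.5],[0,0,-0.8],[0,0,-0.93],[0,0,-0.93],[0,0,-0.93],[0,0,-0.93]], delta_rot=[[0,0,0],[0,0,0],[0,0,0],[0,0,0.02],[0,0,0.02],[0,0,0.02],[0,0,0.02]])

```text
t: 10.98
position: [0.4382, 0.2056, 0.3233]
ee_rot: [[-1.0, -0.001, -0.003], [-0.001, 1.0, -0.002], [0.003, -0.002, -1.0]]
force: [-1.0, 0.7, -1.1]
width: 0.0178
grip_force: 25.0
```

```bash
python3 -c "
from h import *
go(.3925,-.3583,.33,180)"
```

```text
t 10.98 pos [0.4382 0.2056 0.3233] width 0.0178
slide [ 0.384 -4.699 -0.047] rot [-0.0002 -0.0004  0.0001]
```

Emit:
send_rows(jaw=[1,1,1,1], slide=[[0.07,-0.94,0],[0.07,-0.94,0],[0.07,-0.94,0],[0.07,-0.94,0]], delta_rot=[[0,0,0],[0,0,0],[0,0,0],[0,0,0]])

```text
t: 11.32
position: [0.4282, 0.0891, 0.3223]
ee_rot: [[-1.0, 0.004, -0.007], [0.004, 1.0, -0.004], [0.007, -0.004, -1.0]]
force: [0.2, 0.1, -1.4]
width: 0.0179
grip_force: 25.0
```

Emit:
send_rows(jaw=[1,1,1,1], slide=[[0.07,-0.94,0],[0.07,-0.94,0],[0.07,-0.94,0],[0.07,-0.94,0]], delta_rot=[[0,0,0],[0,0,0],[0,0,0],[0,0,0]])

```text
t: 11.65
position: [0.4203, -0.023, 0.3227]
ee_rot: [[-1.0, 0.004, -0.006], [0.004, 1.0, -0.002], [0.006, -0.002, -1.0]]
force: [-0.9, -0.9, -1.4]
width: 0.0179
grip_force: 25.0
```

Emit:
send_rows(jaw=[1,1,1,1], slide=[[0.07,-0.94,0],[0.07,-0.94,0],[0.07,-0.94,0],[0.07,-0.94,0]], delta_rot=[[0,0,0],[0,0,0],[0,0,0],[0,0,0]])

```text
t: 11.98
position: [0.4128, -0.1353, 0.323]
ee_rot: [[-1.0, 0.004, -0.004], [0.004, 1.0, -0.001], [0.004, -0.001, -1.0]]
force: [0.3, -0.2, -0.5]
width: 0.0175
grip_force: 25.0
```

Emit:
send_rows(jaw=[1,1,1,1], slide=[[0.07,-0.94,0],[0.07,-0.94,0],[0.07,-0.94,0],[0.07,-0.94,0]], delta_rot=[[0,0,0],[0,0,0],[0,0,0],[0,0,0]])

```text
t: 12.32
position: [0.4052, -0.2481, 0.323]
ee_rot: [[-1.0, 0.004, -0.003], [0.004, 1.0, -0.0], [0.003, -0.0, -1.0]]
force: [1.3, -0.9, -1.2]
width: 0.0176
grip_force: 25.0
```

Emit:
send_rows(jaw=[1,1,1,1,1,1,1], slide=[[0.1,-0.3,0],[0.1,-0.5,0],[0.1,-0.5,0],[0.1,-0.5,0],[0.1,-0.5,0],[0.1,-0.5,0],[0.1,-0.5,0]], delta_rot=[[0,0,-0.01],[0,0,-0.0475],[0,0,-0.0475],[0,0,-0.0475],[0,0,-0.0475],[0,0,-0.0475],[0,0,-0.0475]])

```text
t: 12.9
position: [0.3933, -0.3042, 0.3243]
ee_rot: [[-0.956, -0.294, -0.001], [-0.294, 0.956, 0.0], [0.001, 0.001, -1.0]]
force: [-1.1, 0.2, -1.5]
width: 0.0176
grip_force: 25.0
```

```bash
python3 -c "
from h import *
go(.3925,-.3583,.33,197.1)
o=manip.get_obs();np.save('o5.npy',o,allow_pickle=True);im=read_camera('wrist');cv2.imwrite('pics/w5.png',im[60:320,100:480])"
```

```text
t 12.9 pos [ 0.3933 -0.3042  0.3243] width 0.0176
slide [ 0.139 -0.429 -0.047] rot [ 0.0001 -0.0001 -0.0001]
```

View pics/w5.png

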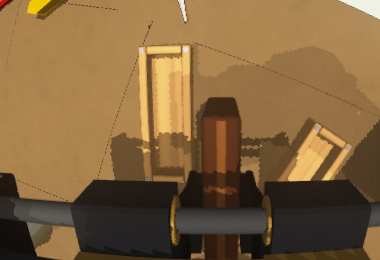

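```bash
python3 -c "
from h import *
o=np.load('o5.npy',allow_pickle=True).item()
p=ray('wrist',[(239,106),(291,104),(249,220),(291,220)],.028,o);n=p[:2].mean(0);print(p.round(4),n)
for a in(16,17.1,18): print(a, n[:2]+.066*np.array([np.cos(np.radians(a)),np.sin(np.radians(a))]))"
```

```text
[[ 0.3348 -0.3978  0.028 ]
 [ 0.3209 -0.3528  0.028 ]
 [ 0.4367 -0.3622  0.028 ]
 [ 0.4244 -0.3232  0.028 ]] [ 0.32783089 -0.37530867  0.028     ]
16 [ 0.39127416 -0.3571166 ]
17.1 [ 0.39091323 -0.35590201]
18 [ 0.39060062 -0.35491355]
```

```bash
python3 -c "
from h import *
go(.3907,-.3573,.219,197.1)"
```

```text
t 12.95 pos [ 0.3933 -0.3043  0.3245] width 0.0178
slide [ 0.15  -0.416  0.879] rot [ 0.0001 -0.0001 -0.    ]
```

Emit:
send_rows(jaw=[1,1,1,1,1,1,1,1,1,1,1,1,1,1,1], slide=[[0.1,-0.25,0],[0.15,-0.416,0],[0.15,-0.416,0],[0.15,-0.416,0],[0.15,-0.416,0.15],[0.15,-0.416,0.3],[0.15,-0.416,0.45],[0.15,-0.416,0.55],[0.15,-0.416,0.65],[0.15,-0.416,0.72],[0.15,-0.416,0.78],[0.15,-0.416,0.83],[0.15,-0.416,0.875],[0.15,-0.416,0.875],[0.15,-0.416,0.875]], delta_rot=[[0,0,0],[0,0,0],[0,0,0],[0,0,0],[0,0,0],[0,0,0],[0,0,0],[0,0,0],[0,0,0],[0,0,0],[0,0,0],[0,0,0],[0,0,0],[0,0,0],[0,0,0]])

```text
t: 14.2
position: [0.3906, -0.3581, 0.2199]
ee_rot: [[-0.956, -0.294, 0.0], [-0.294, 0.956, -0.0], [-0.0, -0.0, -1.0]]
force: [0.4, -0.4, -2.0]
width: 0.0179
grip_force: 25.0
```

Emit:
send_rows(jaw=[1,-1,-1,-1,-1,-1,-1,-1], slide=[[0,0,0.007],[0,0,0.007],[0,0,0.007],[0,0,0.007],[0,0,0.007],[0,0,0.007],[0,0,0.007],[0,0,0.007]], delta_rot=[[0,0,0],[0,0,0],[0,0,0],[0,0,0],[0,0,0],[0,0,0],[0,0,0],[0,0,0]])

```text
t: 14.87
position: [0.3905, -0.3581, 0.2189]
ee_rot: [[-0.956, -0.294, 0.0], [-0.294, 0.956, -0.0], [-0.0, -0.0, -1.0]]
force: [0.7, 0.3, -0.2]
width: 0.0565
grip_force: 0.0
```

Emit:
send_rows(jaw=[-1,-1,-1,-1,-1,-1,-1], slide=[[0,0,-0.2],[0,0,-0.5],[0,0,-0.8],[0,0,-0.9],[0,0,-0.9],[0,0,-0.9],[0,0,-0.9]], delta_rot=[[0,0,0],[0,0,0],[0,0,0],[0,0,0.0475],[0,0,0.0475],[0,0,0.0475],[0,0,0.0475]])

```text
t: 15.45
position: [0.3903, -0.358, 0.3273]
ee_rot: [[-1.0, 0.001, 0.001], [0.001, 1.0, -0.0], [-0.001, -0.0, -1.0]]
force: [0.2, 0.2, -0.0]
width: 0.0864
grip_force: 0.0
```

```bash
python3 -c "
from h import *
go(.4218,.3466,.32,180)
im=read_camera('wrist');cv2.imwrite('pics/w6.png',im[60:320,100:540])"
```

```text
t 15.45 pos [ 0.3903 -0.358   0.3273] width 0.0864
slide [-0.255  5.872  0.06 ] rot [-0.      0.0001 -0.0002]
```

View pics/w6.png

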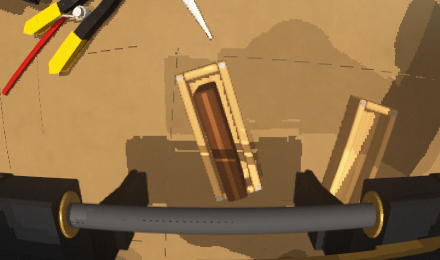

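Emit:
send_rows(jaw=[-1,-1,-1,-1], slide=[[-0.04,0.98,0],[-0.04,0.98,0],[-0.04,0.98,0],[-0.04,0.98,0]], delta_rot=[[0,0,0],[0,0,0],[0,0,0],[0,0,0]])

```text
t: 15.83
position: [0.3947, -0.2368, 0.3266]
ee_rot: [[-1.0, -0.006, -0.001], [-0.006, 1.0, 0.001], [0.001, 0.001, -1.0]]
force: [-2.0, 0.7, 0.3]
width: 0.087
grip_force: 0.0
```

Emit:
send_rows(jaw=[-1,-1,-1,-1], slide=[[-0.04,0.98,0],[-0.04,0.98,0],[-0.04,0.98,0],[-0.04,0.98,0]], delta_rot=[[0,0,0],[0,0,0],[0,0,0],[0,0,0]])

```text
t: 16.17
position: [0.4003, -0.1194, 0.327]
ee_rot: [[-1.0, -0.007, 0.001], [-0.007, 1.0, 0.001], [-0.001, 0.0, -1.0]]
force: [-0.3, 0.4, -0.3]
width: 0.0874
grip_force: 0.0
```

Emit:
send_rows(jaw=[-1,-1,-1,-1], slide=[[-0.04,0.98,0],[-0.04,0.98,0],[-0.04,0.98,0],[-0.04,0.98,0]], delta_rot=[[0,0,0],[0,0,0],[0,0,0],[0,0,0]])

```text
t: 16.5
position: [0.4059, -0.0018, 0.3273]
ee_rot: [[-1.0, -0.007, 0.002], [-0.007, 1.0, 0.001], [-0.002, 0.001, -1.0]]
force: [-0.3, -0.4, 0.9]
width: 0.0869
grip_force: 0.0
```

Emit:
send_rows(jaw=[-1,-1,-1,-1], slide=[[-0.04,0.98,0],[-0.04,0.98,0],[-0.04,0.98,0],[-0.04,0.98,0]], delta_rot=[[0,0,0],[0,0,0],[0,0,0],[0,0,0]])

```text
t: 16.83
position: [0.4113, 0.1161, 0.3273]
ee_rot: [[-1.0, -0.006, 0.003], [-0.006, 1.0, 0.001], [-0.003, 0.001, -1.0]]
force: [0.5, -0.3, -0.3]
width: 0.087
grip_force: 0.0
```

Emit:
send_rows(jaw=[-1,-1,-1,-1], slide=[[-0.04,0.98,0],[-0.04,0.98,0],[-0.04,0.98,0],[-0.04,0.98,0]], delta_rot=[[0,0,0],[0,0,0],[0,0,0],[0,0,0]])

```text
t: 17.17
position: [0.4163, 0.2341, 0.3269]
ee_rot: [[-1.0, -0.005, 0.003], [-0.005, 1.0, 0.002], [-0.003, 0.002, -1.0]]
force: [-0.4, -0.2, -0.2]
width: 0.087
grip_force: 0.0
```

Emit:
send_rows(jaw=[-1,-1,-1,-1,-1,-1,-1], slide=[[-0.05,0.97,0],[-0.05,0.97,0],[-0.05,0.97,0],[-0.05,0.97,0],[-0.05,0.97,0],[-0.05,0.97,0],[-0.05,0.97,0]], delta_rot=[[0,0,-0.0125],[0,0,-0.0125],[0,0,-0.0125],[0,0,-0.0125],[0,0,-0.0125],[0,0,-0.0125],[0,0,-0.0125]])

```text
t: 17.75
position: [0.421, 0.3448, 0.3265]
ee_rot: [[-0.997, -0.077, -0.001], [-0.077, 0.997, -0.001], [0.001, -0.001, -1.0]]
force: [0.8, -0.8, 0.0]
width: 0.087
grip_force: 0.0
```

```bash
python3 -c "
from h import *
go(.4218,.3466,.2125,184.5)
o=manip.get_obs();np.save('o7.npy',o,allow_pickle=True);im=read_camera('wrist');cv2.imwrite('pics/w7.png',im[60:320,220:420])"
```

```text
t 17.75 pos [0.421  0.3448 0.3265] width 0.087
slide [-0.009  0.016  0.95 ] rot [-0.0002 -0.0002 -0.0002]
```

View pics/w7.png

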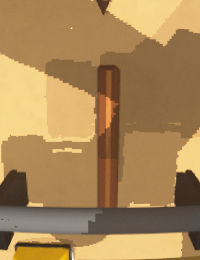

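```bash
python3 -c "
from h import *
o=np.load('o7.npy',allow_pickle=True).item()
p=ray('wrist',[(329,128),(329,133),(328,260)],.06,o);print(p)"
```

```text
[[0.35693397 0.34681985 0.06      ]
 [0.36090347 0.34714187 0.06      ]
 [0.47126776 0.35563248 0.06      ]]
```

Emit:
send_rows(jaw=[-1,-1,-1,-1,-1,-1,-1,-1], slide=[[-0.02,0.04,0.1],[-0.02,0.04,0.3],[-0.02,0.04,0.5],[-0.02,0.04,0.7],[-0.02,0.04,0.85],[-0.02,0.04,0.95],[-0.02,0.04,0.95],[-0.02,0.04,0.95]], delta_rot=[[0,0,0],[0,0,0],[0,0,0],[0,0,0],[0,0,0],[0,0,0],[0,0,0],[0,0,0]])

```text
t: 18.47
position: [0.4229, 0.3508, 0.212]
ee_rot: [[-0.997, -0.078, -0.001], [-0.078, 0.997, -0.002], [0.001, -0.002, -1.0]]
force: [0.7, -0.2, 0.3]
width: 0.0871
grip_force: 0.0
```

Emit:
send_rows(jaw=[1,1,1,1,1,1,1,1,1,1,1,1], slide=[[0,0,0],[0,0,0],[0,0,0],[0,0,0],[0,0,0],[0,0,0],[0,0,0],[0,0,0],[0,0,0],[0,0,0],[0,0,0],[0,0,0]], delta_rot=[[0,0,0],[0,0,0],[0,0,0],[0,0,0],[0,0,0],[0,0,0],[0,0,0],[0,0,0],[0,0,0],[0,0,0],[0,0,0],[0,0,0]], grip_force=35)

```text
t: 19.47
position: [0.4228, 0.3512, 0.2128]
ee_rot: [[-0.997, -0.078, -0.0], [-0.078, 0.997, -0.0], [0.0, -0.0, -1.0]]
force: [0.8, 0.5, -0.7]
width: 0.0178
grip_force: 35.0
```

Emit:
send_rows(jaw=[1,1,1,1,1,1,1], slide=[[0,0,-0.2],[0,0,-0.5],[0,0,-0.8],[0,0,-0.93],[0,0,-0.93],[0,0,-0.93],[0,0,-0.93]], delta_rot=[[0,0,0],[0,0,0],[0,0,0],[0,0,0.0125],[0,0,0.0125],[0,0,0.0125],[0,0,0.0125]])

```text
t: 20.05
position: [0.4222, 0.3507, 0.3229]
ee_rot: [[-1.0, -0.0, -0.002], [-0.0, 1.0, -0.002], [0.002, -0.002, -1.0]]
force: [0.5, -0.2, -2.4]
width: 0.0176
grip_force: 35.0
```

```bash
python3 -c "
from h import *
go(.4375,-.165,.32,180)"
```

```text
t 20.05 pos [0.4222 0.3507 0.3229] width 0.0176
slide [-0.127 -4.297  0.033] rot [-0.0004 -0.0004  0.    ]
```

Emit:
send_rows(jaw=[1,1,1,1], slide=[[-0.025,-0.86,0],[-0.025,-0.86,0],[-0.025,-0.86,0],[-0.025,-0.86,0]], delta_rot=[[0,0,0],[0,0,0],[0,0,0],[0,0,0]])

```text
t: 20.38
position: [0.4245, 0.2439, 0.3221]
ee_rot: [[-1.0, 0.003, -0.006], [0.003, 1.0, -0.005], [0.006, -0.005, -1.0]]
force: [1.4, 0.1, -1.9]
width: 0.0177
grip_force: 35.0
```

Emit:
send_rows(jaw=[1,1,1,1], slide=[[-0.025,-0.86,0],[-0.025,-0.86,0],[-0.025,-0.86,0],[-0.025,-0.86,0]], delta_rot=[[0,0,0],[0,0,0],[0,0,0],[0,0,0]])

```text
t: 20.72
position: [0.4276, 0.1416, 0.3226]
ee_rot: [[-1.0, 0.004, -0.005], [0.004, 1.0, -0.003], [0.005, -0.003, -1.0]]
force: [0.1, 0.3, -1.8]
width: 0.0178
grip_force: 35.0
```

Emit:
send_rows(jaw=[1,1,1,1], slide=[[-0.025,-0.86,0],[-0.025,-0.86,0],[-0.025,-0.86,0],[-0.025,-0.86,0]], delta_rot=[[0,0,0],[0,0,0],[0,0,0],[0,0,0]])

```text
t: 21.05
position: [0.4311, 0.0393, 0.323]
ee_rot: [[-1.0, 0.003, -0.004], [0.003, 1.0, -0.002], [0.004, -0.002, -1.0]]
force: [0.1, -0.2, -1.5]
width: 0.0176
grip_force: 35.0
```

Emit:
send_rows(jaw=[1,1,1,1], slide=[[-0.025,-0.86,0],[-0.025,-0.86,0],[-0.025,-0.86,0],[-0.025,-0.86,0]], delta_rot=[[0,0,0],[0,0,0],[0,0,0],[0,0,0]])

```text
t: 21.38
position: [0.4348, -0.0634, 0.3232]
ee_rot: [[-1.0, 0.003, -0.003], [0.003, 1.0, -0.001], [0.003, -0.001, -1.0]]
force: [0.2, 0.4, -0.9]
width: 0.0175
grip_force: 35.0
```

Emit:
send_rows(jaw=[1,1,1,1,1,1,1,1], slide=[[-0.025,-0.4,0],[-0.025,-0.86,0],[-0.025,-0.86,0],[-0.025,-0.86,0],[-0.025,-0.86,0],[-0.025,-0.86,0],[-0.025,-0.86,0],[-0.025,-0.86,0]], delta_rot=[[0,0,0.01],[0,0,0.0347],[0,0,0.0347],[0,0,0.0347],[0,0,0.0347],[0,0,0.0347],[0,0,0.0347],[0,0,0.0347]])

```text
t: 22.05
position: [0.4378, -0.1637, 0.3243]
ee_rot: [[-0.977, 0.215, -0.0], [0.215, 0.977, 0.0], [0.0, 0.0, -1.0]]
force: [0.2, 0.1, -2.5]
width: 0.0179
grip_force: 35.0
```

```bash
python3 -c "
from h import *
go(.4375,-.2178,.219,167.5)
o=manip.get_obs();np.save('o8.npy',o,allow_pickle=True);im=read_camera('wrist');cv2.imwrite('pics/w8.png',im[60:320,100:480])"
```

```text
t 22.05 pos [ 0.4378 -0.1637  0.3243] width 0.0179
slide [-0.094 -0.441  0.878] rot [ 0.     -0.      0.0003]
```

View pics/w8.png

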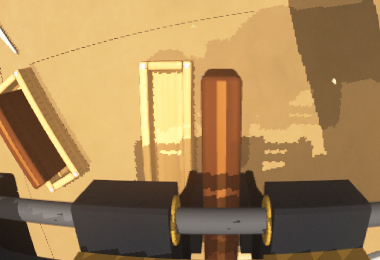

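```bash
python3 -c "
from h import *
o=np.load('o8.npy',allow_pickle=True).item()
p=ray('wrist',[(240,123),(291,121),(245,235),(291,235)],.028,o);n=p[:2].mean(0);print(p.round(4),n)
for a in(-11.5,-12.5): print(a, n[:2]+.081*np.array([np.cos(np.radians(a)),np.sin(np.radians(a))]))
q=ray('wrist',[(321,132),(321,137)],.1715,o)-o['position'];print((q@np.array(o['ee_rot'])).round(4))"
```

```text
[[ 0.3558 -0.2194  0.028 ]
 [ 0.3654 -0.1739  0.028 ]
 [ 0.4611 -0.2443  0.028 ]
 [ 0.4703 -0.1995  0.028 ]] [ 0.36060128 -0.19666598  0.028     ]
-11.5 [ 0.43997518 -0.21281478]
-12.5 [ 0.43968125 -0.21419759]
[[0.0682 0.0008 0.1528]
 [0.066  0.0008 0.1528]]
```

Emit:
send_rows(jaw=[1,1,1,1,1,1,1,1,1,1,1,1,1,1,1], slide=[[-0.05,-0.25,0],[-0.11,-0.423,0],[-0.11,-0.423,0],[-0.11,-0.423,0],[-0.11,-0.423,0.15],[-0.11,-0.423,0.3],[-0.11,-0.423,0.45],[-0.11,-0.423,0.55],[-0.11,-0.423,0.65],[-0.11,-0.423,0.72],[-0.11,-0.423,0.78],[-0.11,-0.423,0.83],[-0.11,-0.423,0.875],[-0.11,-0.423,0.875],[-0.11,-0.423,0.875]], delta_rot=[[0,0,0],[0,0,0],[0,0,0],[0,0,0],[0,0,0],[0,0,0],[0,0,0],[0,0,0],[0,0,0],[0,0,0],[0,0,0],[0,0,0],[0,0,0],[0,0,0],[0,0,0]])

```text
t: 23.35
position: [0.4396, -0.2171, 0.2196]
ee_rot: [[-0.976, 0.217, 0.0], [0.217, 0.976, -0.0], [-0.0, 0.0, -1.0]]
force: [-0.0, 0.3, -1.1]
width: 0.0179
grip_force: 35.0
```

Emit:
send_rows(jaw=[1,-1,-1,-1,-1,-1,-1,-1], slide=[[0,0,0.006],[0,0,0.006],[0,0,0.006],[0,0,0.006],[0,0,0.006],[0,0,0.006],[0,0,0.006],[0,0,0.006]], delta_rot=[[0,0,0],[0,0,0],[0,0,0],[0,0,0],[0,0,0],[0,0,0],[0,0,0],[0,0,0]])

```text
t: 24.02
position: [0.4395, -0.2172, 0.2188]
ee_rot: [[-0.976, 0.217, 0.0], [0.217, 0.976, -0.0], [-0.0, 0.0, -1.0]]
force: [0.1, -0.5, 0.4]
width: 0.0564
grip_force: 0.0
```

Emit:
send_rows(jaw=[-1,-1,-1,-1,-1,-1,-1], slide=[[0,0,-0.2],[0,0,-0.5],[0,0,-0.8],[0,0,-0.95],[0,0,-0.95],[0,0,-0.95],[0,0,-0.95]], delta_rot=[[0,0,0],[0,0,0],[0,0,0],[0,0,0],[0,0,0],[0,0,0],[0,0,0]])

```text
t: 24.6
position: [0.4389, -0.217, 0.3319]
ee_rot: [[-0.976, 0.217, -0.002], [0.217, 0.976, 0.001], [0.002, 0.0, -1.0]]
force: [-1.1, 0.4, -1.3]
width: 0.0866
grip_force: 0.0
```

Emit:
send_rows(jaw=[-1,-1,-1,-1,-1], slide=[[0.3,-0.95,-0.2],[0.3,-0.95,-0.2],[0.3,-0.95,-0.2],[0.3,-0.95,-0.2],[0.3,-0.95,-0.2]], delta_rot=[[0,0,0],[0,0,0],[0,0,0],[0,0,0],[0,0,0]])

```text
t: 25.02
position: [0.3784, -0.3219, 0.3553]
ee_rot: [[-0.975, 0.221, -0.003], [0.221, 0.975, 0.001], [0.003, 0.001, -1.0]]
force: [0.9, 0.1, -0.4]
width: 0.0868
grip_force: 0.0
```

Emit:
send_rows(jaw=[-1,-1,-1,-1,-1], slide=[[0.3,-0.95,-0.2],[0.3,-0.95,-0.2],[0.3,-0.95,-0.2],[0.3,-0.95,-0.2],[0.3,-0.95,-0.2]], delta_rot=[[0,0,0],[0,0,0],[0,0,0],[0,0,0],[0,0,0]])

```text
t: 25.43
position: [0.3195, -0.4247, 0.3793]
ee_rot: [[-0.976, 0.219, -0.002], [0.219, 0.976, 0.002], [0.002, 0.001, -1.0]]
force: [1.2, -0.6, 0.2]
width: 0.0867
grip_force: 0.0
```

Emit:
send_rows(jaw=[-1,-1,-1,-1,-1,-1], slide=[[0.3,-0.9,-0.2],[0.3,-0.9,-0.2],[0.3,-0.9,-0.2],[0.3,-0.9,-0.2],[0.3,-0.9,-0.2],[0.3,-0.9,-0.2]], delta_rot=[[0,0,0],[0,0,0],[0,0,0],[0,0,0],[0,0,0],[0,0,0]])

```text
t: 25.93
position: [0.2623, -0.5207, 0.4032]
ee_rot: [[-0.977, 0.215, -0.001], [0.215, 0.977, 0.003], [0.002, 0.002, -1.0]]
force: [0.5, -0.2, 0.0]
width: 0.0869
grip_force: 0.0
```

```bash
python3 -c "
from h import *
im=read_camera('top')[160:280,200:480];s=read_camera('scene')[130:290,220:460]
cv2.imwrite('pics/t9.png',np.vstack([cv2.resize(im,(700,300)),cv2.resize(s,(700,300))]))"
```

```text
(no output)
```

View pics/t9.png

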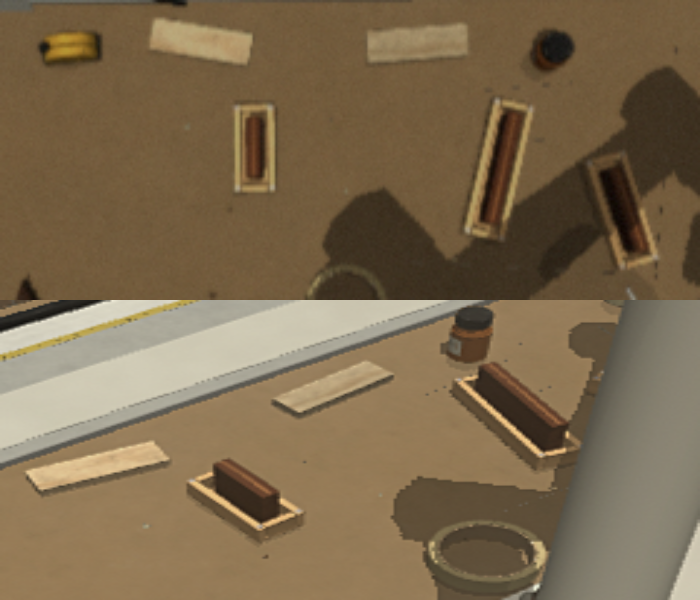

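All three offcuts stand in their own slots (top view, at about (255,147), (503,165) and (622,207)), and the other items look untouched. I'm handing in.

```bash
python3 -c "
from station import workorder
print(workorder.close_job())"
```

```text
the job is handed in; nothing more can be done
None
```

All three offcuts stand upright in the stands cut to their lengths, the other items look undisturbed, and I handed the job in at about 26 s; no verdict was returned.

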